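# Hang up the tin, slide the bar out to the gauge and hold it

## Task

Clear the red tin out of the bar's way by hanging it by its handle on the yellow hook, and let go of it. Then slide the aluminium bar straight out along the blue riser, flat on its top all the way, until its outer end is level with the orange pointer of the gauge, to within about 5 mm. Out there the bar would tip off, so finish holding it: keep hold of the bar over the riser, with its inner part still lying flat on the riser and the tin still hanging, and leave everything else on the table alone.

Things in the scene. Friction and masses are not known exactly. Their poses are not given: they have to be found in the camera images.
- riser: Fixed blue steel riser standing on the table, 100 mm wide (its x), 300 mm long (its y), flat top 60 mm above the table. Origin: on the table under the middle of its outer edge; its +y points outward, away from the riser over open table (the way the bar goes), so the riser's top covers y from -300 to 0 mm and x from -50 to 50 mm, z = 60 mm.
- bar: Loose aluminium flat bar lying lengthwise on the riser, 45 mm wide (x), 280 mm long (y), 18 mm thick (z), 0.46 to 0.76 kg. Origin: centre of its underside; +y points to its outer end (y = 140 mm); inner end y = -140 mm. It starts inside the riser's outer edge and ends with 165 to 195 mm beyond it: its centre of mass (mid-length) is then past the edge, and it tips unless held.
- bar_end (a point): Centre of the bar's outer end face (9 mm above its underside).
- gauge: Fixed gauge on the table on the +x side of the bar's way: steel foot, black post and orange pointer blade (4 mm thick, 62 to 76 mm above the table) that points in -x towards the bar. Origin: on the table, on the riser's centre line; axes parallel to the riser's. The blade marks the line y = 0, where the bar's end must come; it spans x = 35 to 80 mm, foot and post x = 50 to 100 mm.
- tin: Loose red tin of welding tips, 70 mm wide and high, 0.18 to 0.33 kg, standing in the bar's way. Origin: centre of its underside. Its stiff flat strap handle runs along its y: 78 mm long, 8 mm thick (x), underside 135, top 153 mm above the origin, on uprights at y = -36 and 36 mm; opening under it 66 mm wide, 65 mm high. Pinch it across x by its upper 12 mm, so that the hook can pass under.
- tin_handle (a point): Centre of the handle's strap, 144 mm above the tin's underside.
- hook: Fixed yellow hook stand. Origin: on the table below the saddle. A round arm, 10 mm thick, its top at 200 mm, runs along x from a post (16 mm thick, at x = 85 mm) to x = -45 mm, where its tip turns up to 217 mm, the highest point. The handle hangs with its strap across the arm (along the hook's y) at x near 0, free from -38 to 35 mm. Foot plate 12 mm high, x 30 to 140, y -50 to 50 mm.
- hook_saddle (a point): Top of the hook's arm where the handle should hang, 200 mm above the table.
- spray: Bystander: yellow bottle, 64 mm in diameter, 190 mm high; origin under its centre.
- hammer: Bystander: hammer lying on the table along the far side of the riser, 240 mm long, 26 mm high; origin under the middle of its length.
- square: Bystander: red magnetic welding square, an L of 75 by 90 mm, 16 mm thick, lying on the table between the robot and the riser; origin under the middle of its long leg.

How it is judged (in metres and radians):
On the way, in this order (a step that is already met when the one before it is completed fails the run):
1. the tin hangs by its handle on the hook, let go (contact force between tin and hook above 0.8 N and height (world z) of tin above 0.05 m and horizontal distance between tin_handle and hook_saddle below 0.05 m and angle between tin's own z axis and vertical below 0.35 rad and contact force between the fingers and tin below 0.1 N), for 0.3 s.
2. the bar is slid out past its balance point, flat on the riser (y of bar_end in the frame of riser above 0.145 m and angle between bar's own z axis and vertical below 0.06 rad), for 0.1 s.
At the end, for the whole second after the job is handed in: Tin hangs by its handle within 50 mm of the saddle, still, not touched. Bar end within 7 mm of the pointer line; bar flat (3 deg), straight (7 deg, 25 mm off centre), still, resting on the riser (over 1 N), touching neither gauge nor tin, held by the fingers (over 1 N) with the tool over the riser (all of step 1 and y of bar_end in the frame of gauge between -0.007 and 0.007 m and angle between bar's own z axis and vertical below 0.05 rad and angle between the y axis of bar and the y axis of riser, either way round below 0.12 rad and x of bar in the frame of riser between -0.025 and 0.025 m and contact force between bar and riser above 1 N and contact force between the fingers and bar above 1 N and contact force between bar and gauge below 0.1 N and contact force between bar and tin below 0.1 N and y of the grasp point in the frame of riser below 0 m and linear speed of bar below 0.01 m/s and linear speed of tin below 0.05 m/s); the arm keeps its last pose, push and grip.
It fails at once if the bar tips or is lifted off the riser (angle between bar's own z axis and vertical above 0.17 rad or z of bar in the frame of riser above 0.08 m).
It fails at once if a bystander is disturbed (distance of any of spray, hammer, square from where it was at the start of the episode above 0.03 m).
It fails at once if the bar shoves the tin (contact force between bar and tin above 3 N).
It also fails if it takes over 64 s, if anything falls off the work surface, if the arm or the gripper's body presses on something with over 40 N, if the wrist force passes 120 N, or if a joint passes its speed limit or range.

## Robot

A 7-joint arm with a two-finger parallel gripper is mounted at the origin on the work surface. World frame = base frame: x ahead of the robot, y to its left, z up, the work surface at z = 0. Lengths are in m, angles in degrees, forces in N, time in s.
With the tool pointing down it reaches from about 0.425 to 0.875 m from the base axis. Payload 4.7 kg.
Tool frame: the origin (TCP) lies between the finger pads; the fingertips stand 8 mm ahead of it and the grasp point (between the pads) lies 11 mm behind it (env.tip_extent is the distance from the TCP to the fingertips, in m); z points along the fingers, y is the line along which they close (so a half turn about z gives the same grasp; the last joint's range is limited). The gripper opens to 87 mm and grips with 3 to 60 N. Pads are 19 mm wide; open, the fingers measure 117 mm over their backs; the gripper's body (75 mm by 190 mm) begins 51 mm behind the grasp point.
Start: joints at [-69.666, 18.392, -4.016, 83.108, 1.295, 78.541, -3.26], TCP at [0.217, 0.613, 0.231] pointing down, gripper open.
Joint ranges: [-163.93, 163.93], [-17.29, 119.83], [-79.2, 71.16], [3.27, 140.29], [-89.18, 269.18], [5.43, 117.66], [-154.24, 154.24]. Speed limits (degrees/s): [147.25, 147.25, 180, 180, 180, 180, 180].

## Interface

Orientations are given as [roll, pitch, yaw] about the fixed x, y, z axes, in that order (R = Rz(yaw) Ry(pitch) Rx(roll)).
In Python, from cell import sensors, vision, workorder, env gives the robot as it stands.
- The arm moves only by the tool drive_tool, never from a script. Its argument "moves" is a list of rows, each an object of numbers: "x", "y", "z": the shift along the tool's x, y, z in mm; "rx", "ry", "rz": the turn, a rotation vector about the tool's x, y, z in rad; "fingers": the closure, from -1 (fully open) to 1 (shut). In form: [{"x": .., "y": .., "z": .., "rx": .., "ry": .., "rz": .., "fingers": ..}, ...]. A call has 1 to 20 rows; each row is the pose to reach, as a shift and turn from the pose commanded when the call began, along the tool's axes at that moment; what a row does not reach only later rows make up. A row lasts 1/8 s, in which the tool goes at most 62.5 mm and 10.7 degrees, less where a joint would pass 70% of its speed; a pose out of reach is approached as far as the arm can. A call with a gripper value outside its range is refused whole. The fingers move at their own pace and stop on an object; "force" is the grip in N (left out, the last holds). Time passes only in rows, so rows that repeat a pose let the fingers close. It gives the time, the measured TCP pose, the force, the opening and the grip force at its end, in the units of the state.
- sensors.get_obs(): the state, without advancing time (a new reading comes with each control period).
- vision.read_camera(name): name is "scene" or "top" or "wrist"; returns a dict with "image" (480x640x3 uint8, red, green, blue), "fx", "fy", "cx", "cy" (pixels), "R" (3x3) and "t" (3): a world point X has camera coordinates R X + t. Camera axes: x right, y down, z forward; pixel columns grow to the right and rows downward; lengths in m; the calibration is good to about 2 mm. A picture is of the moment at which its call begins. There is no depth.
- workorder.sign_off(): hands the job in; it is judged then, once.
The state is a dict: "time_s": time; "qpos": joint angles; "joint_velocities": joint speeds; "effort": joint torques, N m; "tool_pos": TCP position; "tool_rot": TCP orientation; "force": force on the tool from outside, world axes, zero at the start; "wrist_torque": the same for the moment, N m; "grip_width": finger opening in m; "grasp_force": force on a finger pad.
Only numpy, scipy, OpenCV 4.12 (cv2) and the standard library are available. Lean on these libraries where they do the work, as an engineer would, in place of code of your own. Each camera call takes 0.05 s, during which the arm holds its last target. There are 200 camera calls.

## Working session

There is one attempt and no reset: what is moved stays moved. The work goes in short steps, Python scripts to look and compute and a tool call to move; the robot and the scene stay as the last step left them, time stands still between calls to the robot, and variables do not carry over. Pictures are saved under pics/ and viewed, at most 10 in all, crops included, and the job is handed in when it is done.

Besides the shell and the picture viewer there is one more tool, called after "Call:" by a JSON object that holds its "fn" and its "kwargs", one argument or row to a line. drive_tool: Moves the arm, as the interface text tells. Its arguments: {"type":"object","properties":{"moves":{"type":"array"},"force":{"type":"number"}},"required":["moves"]}

```bash
mkdir -p pics; ls; python3 - <<'E'
from cell import sensors, vision, workorder, env
import cv2,numpy as np,pickle
o=sensors.get_obs();print({k:np.round(v,3) for k,v in o.items()}, env.tip_extent)
for n in ["scene","top"]:
    c=vision.read_camera(n);pickle.dump(c,open(f"{n}0.pkl","wb"));cv2.imwrite(f"pics/{n}0.png",c["image"][:,:,::-1]);print(n,c["fx"],c["cx"],c["cy"],np.round(-c["R"].T@c["t"],3),np.round(c["R"],2).tolist())
E
```

```text
pics
{'time_s': np.float64(0.0), 'qpos': array([-69.666,  18.441,  -4.015,  83.175,   1.295,  78.542,  -3.259]), 'joint_velocities': array([ 0.001, -0.006,  0.05 , -0.062,  0.035,  0.117,  0.07 ]), 'effort': array([-0.0000e+00, -4.9128e+01, -4.0400e-01, -3.1253e+01, -6.4000e-02,
        4.4000e-02,  0.0000e+00]), 'tool_pos': array([0.217, 0.612, 0.229]), 'tool_rot': array([-1.79887e+02,  6.00000e-03,  1.60477e+02]), 'force': array([0.603, 0.878, 0.649]), 'wrist_torque': array([ 0.035, -0.025, -0.028]), 'grasp_force': np.float64(0.0), 'grip_width': np.float64(0.087)} 0.008
scene 544.0060423558364 330.32811749089785 248.87799293779645 [ 0.894 -0.436  1.052] [[0.84, 0.54, -0.01], [0.44, -0.7, -0.56], [-0.31, 0.47, -0.83]]
top 471.5150977401902 323.2962143864165 241.25330198076838 [0.424 0.068 1.039] [[0.0, -1.0, 0.01], [-0.99, -0.0, -0.15], [0.15, -0.01, -0.99]]
```

View pics/scene0.png

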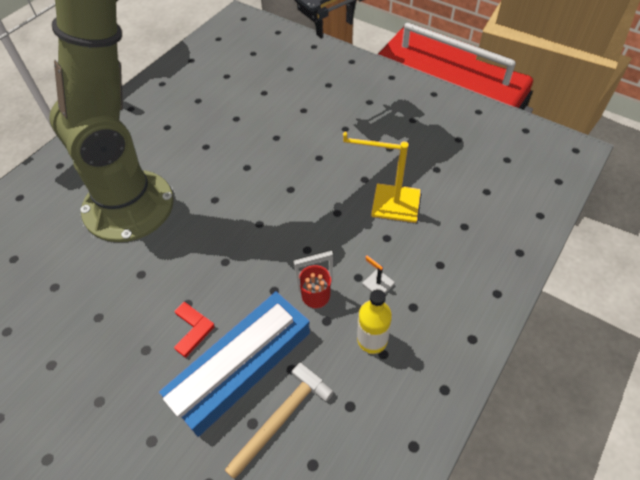

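View pics/top0.png

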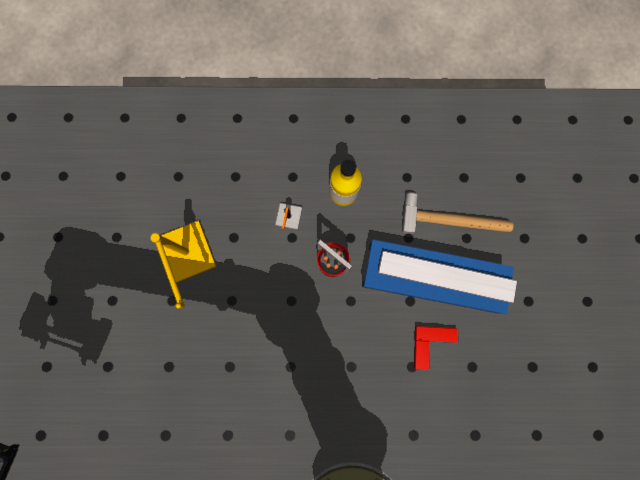

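The top view shows the riser at (367–513, 242–312) with the bar on it, the tin handle at (320,243)–(350,267), the hook arm from (155,238) to its tip at (179,304), and the pointer near (286,216). The scene view shows the handle at (296,262)–(332,255), the hook tip at (346,137), the post top at (405,146) and the pointer at (374,265).

```bash
cat > h.py <<'E'
import numpy as np,cv2,pickle
def P(c): return np.array([[c["fx"],0,c["cx"]],[0,c["fy"],c["cy"]],[0,0,1]])@np.c_[c["R"],c["t"]]
def ray(c,p):
    d=c["R"].T@np.array([(p[0]-c["cx"])/c["fx"],(p[1]-c["cy"])/c["fy"],1]);return -c["R"].T@np.asarray(c["t"]),d
def plane(c,p,z):
    o,d=ray(c,p);return o+d*(z-o[2])/d[2]
def tri(c1,p1,c2,p2):
    X=cv2.triangulatePoints(P(c1),P(c2),np.float64(p1).reshape(2,1),np.float64(p2).reshape(2,1)).ravel();X=X[:3]/X[3]
    e=[np.hypot(*(proj(c,X)-p)) for c,p in((c1,p1),(c2,p2))];return X,max(e)
def proj(c,X):
    q=P(c)@np.r_[X,1];return q[:2]/q[2]
def mask(c,lo,hi,roi):
    h=cv2.cvtColor(c["image"],cv2.COLOR_RGB2HSV);m=cv2.inRange(h,lo,hi);z=np.zeros_like(m);x0,y0,x1,y1=roi;z[y0:y1,x0:x1]=m[y0:y1,x0:x1]
    n,l,s,_=cv2.connectedComponentsWithStats(z)
    if n<2:return z
    return np.uint8(l==1+np.argmax(s[1:,4]))*255
def rect(m): return cv2.minAreaRect(cv2.findNonZero(m))
def quad(m):
    return cv2.boxPoints(rect(m))
def crop(c,x0,y0,w,h,W=400,H=300): return cv2.resize(c["image"][y0:y0+h,x0:x0+w,::-1],(W,H),interpolation=cv2.INTER_CUBIC)
E
python3 - <<'E'
from h import *
s=pickle.load(open("scene0.pkl","rb"));t=pickle.load(open("top0.pkl","rb"))
cv2.imwrite("pics/m1.png",np.vstack([np.hstack([crop(t,276,196,80,80,400,400)[:300*1,:] if 0 else crop(t,276,200,100,75),crop(t,145,225,120,90)]),np.hstack([crop(s,290,240,100,75),crop(s,335,125,100,75)])]))
for n,c,roi in(("top",t,(350,220,530,330)),("sc",s,(150,280,320,440))):
    for nm,lo,hi in(("blue",(95,120,50),(125,255,255)),("bluetop",(95,120,130),(125,255,255)),("bar",(0,0,200),(180,60,255))):
        m=mask(c,lo,hi,roi);q=quad(m)
        hull=cv2.convexHull(cv2.findNonZero(m));a=cv2.approxPolyDP(hull,4,True)[:,0]
        print(n,nm,(m>0).sum(),a.tolist())
h=cv2.cvtColor(t["image"],cv2.COLOR_RGB2HSV)
print(h[250,375],h[290,366],h[295,400], h[308,450],h[262,400])
h=cv2.cvtColor(s["image"],cv2.COLOR_RGB2HSV)
print([h[r,c_].tolist() for r,c_ in((395,175),(410,187),(300,285),(372,240),(395,240))])
E
```

```text
top blue 3945 [[513, 267], [506, 313], [363, 286], [373, 239]]
top bluetop 3363 [[512, 267], [506, 313], [365, 286], [373, 240]]
top bar 2893 [[513, 301], [380, 272], [383, 252], [515, 281]]
sc blue 4748 [[308, 321], [308, 333], [198, 435], [160, 392], [275, 291]]
sc bluetop 3016 [[308, 321], [193, 428], [160, 392], [274, 292]]
sc bar 3311 [[291, 316], [177, 415], [163, 399], [276, 304]]
[106 191 152] [18 14 90] [30  8 90] [24 14 90] [  8  13 234]
[[0, 0, 255], [150, 4, 117], [106, 122, 175], [105, 163, 171], [106, 162, 88]]
```

View pics/m1.png

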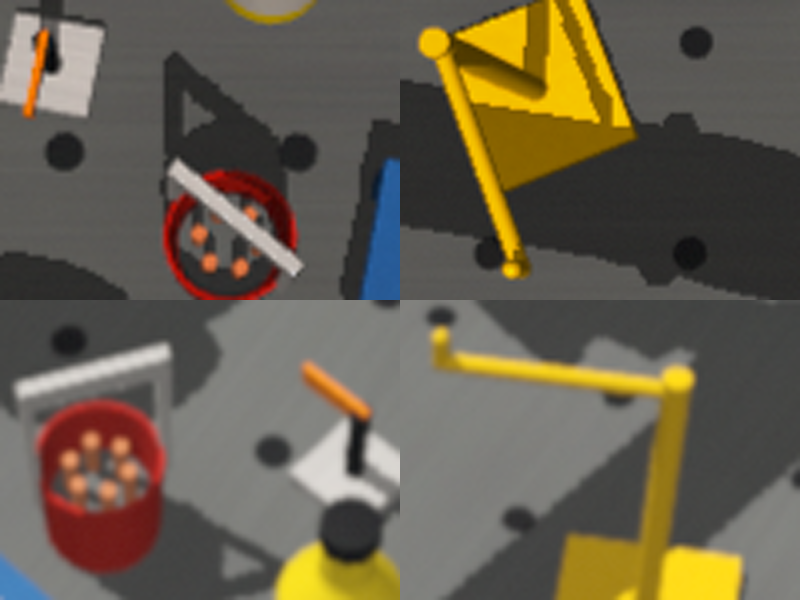

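The crops show the handle ends clearly in both views (top (319.8,241.5) and (349.3,267); scene (295.5,263) and (331.7,254)). They also show the hook tip and post top (top (178.6,305.4) and (154.9,237.6); scene (345,133) and (404.7,144.5)) and the pointer ends (top (286.5,208) and (283,228.5); scene (381.5,268) and (367,257.5)).

```bash
python3 - <<'E'
from h import *
s=pickle.load(open("scene0.pkl","rb"));t=pickle.load(open("top0.pkl","rb"))
np.set_printoptions(precision=4,suppress=True)
D={}
for n,a,b in (("hA",(319.8,241.5),(295,262.5)),("hB",(349.3,267),(331.8,253.5)),("ptrFar",(286.5,208.2),(381.5,268.2)),("ptrNear",(283,228.5),(367,257.5)),("tip",(178.6,305.4),(345,132.5)),("post",(154.9,237.6),(404.7,144.5))):
    D[n],e=tri(t,a,s,b);print(n,D[n],round(e,2))
print("handle len",np.linalg.norm(D["hA"]-D["hB"]),(D["hA"]+D["hB"])/2, "hook arm",np.linalg.norm((D["tip"]-D["post"])[:2]))
R=[plane(t,p,.06) for p in((373,240),(365,286),(506.5,313),(513,267))]
S=[plane(s,p,.06) for p in((308,321),(274.5,291.5),(160,392),(194,428.5))]
for n,Q in(("riser top",R),("riser sc",S),("bar top",[plane(t,p,.078) for p in((383,252),(380,272),(513,301),(515.5,281))]),("bar sc",[plane(s,p,.078) for p in((291,316),(276,304),(163,399),(177,415))])):
    Q=np.array(Q)[:,:2];print(n,Q.tolist().__str__(),"len",[round(np.linalg.norm(Q[i]-Q[i-1]),3) for i in range(4)],"mid outer",(Q[0]+Q[1])/2,"dir",np.degrees(np.arctan2(*((Q[0]+Q[1]-Q[2]-Q[3])[::-1]))))
for nm,a,b in(("tinbase",0,0),):pass
for (a,b) in(((383,252),(291,316)),((380,272),(276,304)),((513,301),(163,399)),((515.5,281),(177,415))): print("barcorner",tri(t,a,s,b))
for (a,b) in(((373,240),(308,321)),((365,286),(274.5,291.5)),((506.5,313),(160,392))): print("risercorner",tri(t,a,s,b))
E
```

```text
hA [0.531  0.0366 0.1512] 21.3
hB [0.5431 0.0384 0.1702] 23.88
ptrFar [0.6409 0.1388 0.07  ] 0.73
ptrNear [0.5993 0.1468 0.0668] 1.4
tip [0.437  0.3127 0.2165] 1.43
post [0.5578 0.3655 0.2003] 1.26
handle len 0.02260839545522295 [0.537  0.0375 0.1607] hook arm 0.13178106114448804
riser top [[0.5742373496271632, -0.04414369243605368], [0.47776935477037746, -0.026181726365974684], [0.42287853021667254, -0.31711414842270985], [0.5179273607033477, -0.3361005115095493]] len [np.float64(0.297), np.float64(0.098), np.float64(0.296), np.float64(0.097)] mid outer [ 0.526  -0.0352] dir 79.1991706821893
riser sc [[0.5769676161199327, -0.04435621930172717], [0.47907983090649686, -0.02550965282305373], [0.42642284803144453, -0.3167976570349207], [0.5250499212192274, -0.3337798222677807]] len [np.float64(0.294), np.float64(0.1), np.float64(0.296), np.float64(0.1)] mid outer [ 0.528  -0.0349] dir 79.79157395560587
bar top [[0.5465660995242843, -0.0623167738173564], [0.5053635746002902, -0.0554643552859795], [0.4469958241180443, -0.32463031752113286], [0.48753625346578694, -0.33212286060044804]] len
[... 302 characters left out ...]
196333]] len [np.float64(0.279), np.float64(0.042), np.float64(0.277), np.float64(0.042)] mid outer [ 0.5271 -0.0578] dir 78.01184186510123
barcorner (array([ 0.5474, -0.0615,  0.0785]), np.float64(0.5748720882004985))
barcorner (array([ 0.5059, -0.0551,  0.0776]), np.float64(0.3394926683341582))
barcorner (array([ 0.4472, -0.3256,  0.0753]), np.float64(0.1292165238244759))
barcorner (array([ 0.4881, -0.3336,  0.0737]), np.float64(0.18556249869158858))
risercorner (array([ 0.5755, -0.0438,  0.0571]), np.float64(0.5027368325687142))
risercorner (array([ 0.4784, -0.0257,  0.0594]), np.float64(0.39285643820382904))
risercorner (array([ 0.424 , -0.3171,  0.0572]), np.float64(0.7926888274942665))
```

```bash
python3 - <<'E'
from h import *
s=pickle.load(open("scene0.pkl","rb"));t=pickle.load(open("top0.pkl","rb"))
np.set_printoptions(precision=4,suppress=True)
A,e1=tri(t,(319.8,241.5),s,(331.8,253.5));B,e2=tri(t,(349.3,267),s,(295,262.5))
print(A,B,e1,e2,"len",np.linalg.norm(A-B),"mid",(A+B)/2,"ang",np.degrees(np.arctan2(*(A-B)[1::-1])))
m=mask(t,(0,150,60),(8,255,255),(300,230,360,290));q=rect(m);print("tin rim",q,plane(t,q[0],.07))
print("spray cap",tri(t,(348,168),s,(377,297)))
h=(A+B)/2
from cell import sensors
o=sensors.get_obs();print(o["tool_pos"],o["tool_rot"])
E
```

```text
[0.5594 0.0694 0.1479] [0.51   0.0127 0.1477] 1.2870252593047835 0.8428233648601351 len 0.07518977386604098 mid [0.5347 0.041  0.1478] ang 48.9159170573525
tin rim ((327.7882385253906, 264.7470397949219), (32.756500244140625, 17.679832458496094), 40.601295471191406) [0.5208 0.0511 0.07  ]
spray cap (array([0.6938, 0.0156, 0.1809]), np.float64(0.6102384656834628))
[0.2171 0.6122 0.2296] [-179.9028    0.0048  160.4755]
```

Call:
{"fn": "drive_tool", "kwargs": {
  "moves": [
    {"z": -60},
    {"z": -120},
    {"x": -60, "y": -53, "z": -130, "rz": 0.18},
    {"x": -490, "y": -432, "z": -130, "rz": 1.946},
    {"x": -490, "y": -432, "z": -130, "rz": 1.946},
    {"x": -490, "y": -432, "z": -130, "rz": 1.946},
    {"x": -490, "y": -432, "z": -130, "rz": 1.946},
    {"x": -490, "y": -432, "z": -130, "rz": 1.946},
    {"x": -490, "y": -432, "z": -130, "rz": 1.946},
    {"x": -490, "y": -432, "z": -130, "rz": 1.946},
    {"x": -490, "y": -432, "z": -130, "rz": 1.946},
    {"x": -490, "y": -432, "z": -130, "rz": 1.946},
    {"x": -490, "y": -432, "z": -130, "rz": 1.946},
    {"x": -490, "y": -432, "z": -130, "rz": 1.946},
    {"x": -490, "y": -432, "z": -90, "rz": 1.946},
    {"x": -490, "y": -432, "z": -60, "rz": 1.946},
    {"x": -490, "y": -432, "z": -60, "rz": 1.946},
    {"x": -490, "y": -432, "z": -60, "rz": 1.946}
  ]
}}

```text
invalid input at $.moves[0]: expected keys x, y, z, rx, ry, rz, fingers
```

```bash
python3 - <<'E'
from cell import sensors, vision
import cv2,numpy as np,pickle
o=sensors.get_obs();print(o["time_s"],o["tool_pos"],o["tool_rot"],o["qpos"].round(1))
c=vision.read_camera("wrist");pickle.dump(c,open("w1.pkl","wb"));cv2.imwrite("pics/w1.png",c["image"][:,:,::-1])
E
```

```text
0.1 [0.21714774 0.61215254 0.22958087] [-1.79902762e+02  4.75113363e-03  1.60475503e+02] [-69.7  18.4  -4.   83.2   1.3  78.5  -3.3]
```

View pics/w1.png

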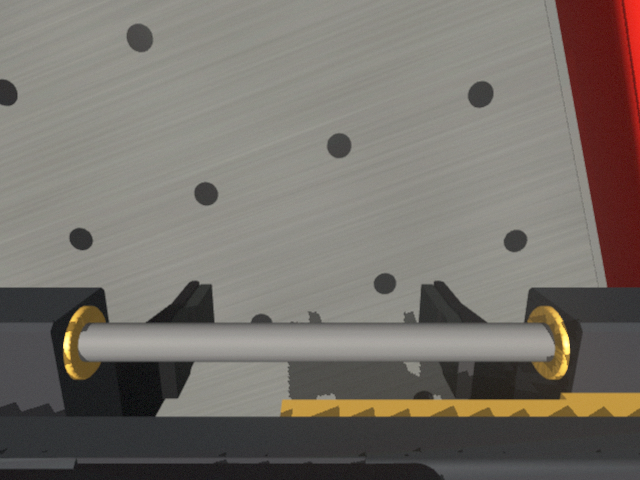

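The move was refused because each row needs all its keys, so the arm is still at its start pose. The picture shows only the table, with the fingers at (190,340) and (440,340).

Call:
{"fn": "drive_tool", "kwargs": {
  "moves": [
    {"x": 0, "y": 0, "z": -60, "rx": 0, "ry": 0, "rz": 0, "fingers": -1},
    {"x": 0, "y": 0, "z": -120, "rx": 0, "ry": 0, "rz": 0, "fingers": -1},
    {"x": -60, "y": -53, "z": -130, "rx": 0, "ry": 0, "rz": 0.18, "fingers": -1},
    {"x": -490, "y": -432, "z": -130, "rx": 0, "ry": 0, "rz": 1.946, "fingers": -1},
    {"x": -490, "y": -432, "z": -130, "rx": 0, "ry": 0, "rz": 1.946, "fingers": -1},
    {"x": -490, "y": -432, "z": -130, "rx": 0, "ry": 0, "rz": 1.946, "fingers": -1},
    {"x": -490, "y": -432, "z": -130, "rx": 0, "ry": 0, "rz": 1.946, "fingers": -1},
    {"x": -490, "y": -432, "z": -130, "rx": 0, "ry": 0, "rz": 1.946, "fingers": -1},
    {"x": -490, "y": -432, "z": -130, "rx": 0, "ry": 0, "rz": 1.946, "fingers": -1},
    {"x": -490, "y": -432, "z": -130, "rx": 0, "ry": 0, "rz": 1.946, "fingers": -1},
    {"x": -490, "y": -432, "z": -130, "rx": 0, "ry": 0, "rz": 1.946, "fingers": -1},
    {"x": -490, "y": -432, "z": -130, "rx": 0, "ry": 0, "rz": 1.946, "fingers": -1},
    {"x": -490, "y": -432, "z": -130, "rx": 0, "ry": 0, "rz": 1.946, "fingers": -1},
    {"x": -490, "y": -432, "z": -130, "rx": 0, "ry": 0, "rz": 1.946, "fingers": -1},
    {"x": -490, "y": -432, "z": -90, "rx": 0, "ry": 0, "rz": 1.946, "fingers": -1},
    {"x": -490, "y": -432, "z": -60, "rx": 0, "ry": 0, "rz": 1.946, "fingers": -1},
    {"x": -490, "y": -432, "z": -60, "rx": 0, "ry": 0, "rz": 1.946, "fingers": -1},
    {"x": -490, "y": -432, "z": -60, "rx": 0, "ry": 0, "rz": 1.946, "fingers": -1}
  ]
}}

```text
time_s: 2.4
tool_pos: [0.535, 0.0431, 0.2918]
tool_rot: [180.0, -0.1, 49.1]
force: [-0.1, 0.2, -0.2]
grip_width: 0.0871
grasp_force: 0.0
```

```bash
python3 - <<'E'
from cell import sensors, vision
import cv2,numpy as np,pickle
o=sensors.get_obs();print(o["time_s"],o["tool_pos"],o["tool_rot"],o["qpos"].round(1))
c=vision.read_camera("wrist");pickle.dump(c,open("w2.pkl","wb"));cv2.imwrite("pics/w2.png",c["image"][:,:,::-1])
from h import *
print([proj(c,np.array(p)).round(0).tolist() for p in((.5594,.0694,.153),(.51,.0127,.153),(.535,.041,.153))])
E
```

```text
2.4 [0.53500097 0.04311978 0.29183565] [ 1.79971221e+02 -8.94859203e-02  4.91211476e+01] [-36.    2.7  29.9  94.9  -1.4  82.7 -46.9]
[[317.0, 183.0], [317.0, 284.0], [317.0, 235.0]]
```

View pics/w2.png

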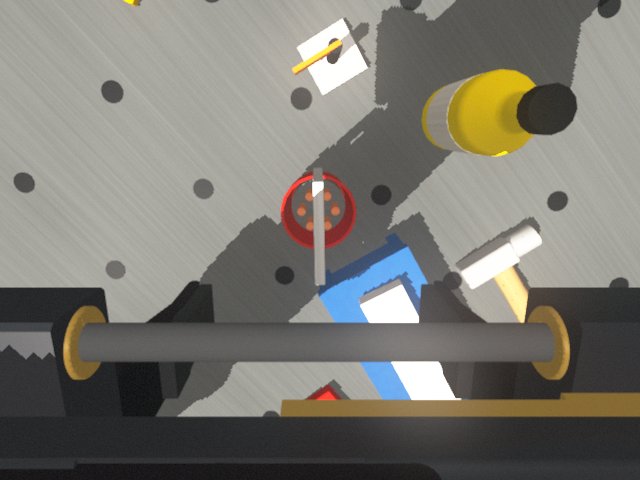

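The handle appears vertical at column 319, rows 170–284, where the triangulated points project to column 317 (under 1 mm off). It lies centred between the fingers, so I'm descending and pinching.

Call:
{"fn": "drive_tool", "kwargs": {
  "moves": [
    {"x": -2, "y": 1, "z": 50, "rx": 0, "ry": 0, "rz": 0, "fingers": -1},
    {"x": -2, "y": 1, "z": 90, "rx": 0, "ry": 0, "rz": 0, "fingers": -1},
    {"x": -2, "y": 1, "z": 120, "rx": 0, "ry": 0, "rz": 0, "fingers": -1},
    {"x": -2, "y": 1, "z": 135, "rx": 0, "ry": 0, "rz": 0, "fingers": -1},
    {"x": -2, "y": 1, "z": 142, "rx": 0, "ry": 0, "rz": 0, "fingers": -1},
    {"x": -2, "y": 1, "z": 142, "rx": 0, "ry": 0, "rz": 0, "fingers": -1}
  ]
}}

```text
time_s: 3.2
tool_pos: [0.5348, 0.0397, 0.1494]
tool_rot: [180.0, -0.1, 49.0]
force: [0.2, 0.5, 0.7]
grip_width: 0.087
grasp_force: 0.0
```

Call:
{"fn": "drive_tool", "kwargs": {
  "force": 25,
  "moves": [
    {"x": 0, "y": 0, "z": 0, "rx": 0, "ry": 0, "rz": 0, "fingers": 1},
    {"x": 0, "y": 0, "z": 0, "rx": 0, "ry": 0, "rz": 0, "fingers": 1},
    {"x": 0, "y": 0, "z": 0, "rx": 0, "ry": 0, "rz": 0, "fingers": 1},
    {"x": 0, "y": 0, "z": 0, "rx": 0, "ry": 0, "rz": 0, "fingers": 1},
    {"x": 0, "y": 0, "z": 0, "rx": 0, "ry": 0, "rz": 0, "fingers": 1},
    {"x": 0, "y": 0, "z": 0, "rx": 0, "ry": 0, "rz": 0, "fingers": 1},
    {"x": 0, "y": 0, "z": 0, "rx": 0, "ry": 0, "rz": 0, "fingers": 1},
    {"x": 0, "y": 0, "z": 0, "rx": 0, "ry": 0, "rz": 0, "fingers": 1}
  ]
}}

```text
time_s: 4.2
tool_pos: [0.5342, 0.0395, 0.1486]
tool_rot: [180.0, -0.0, 49.0]
force: [-0.5, -0.8, -0.7]
grip_width: 0.0148
grasp_force: 0.0
```

Call:
{"fn": "drive_tool", "kwargs": {
  "force": 25,
  "moves": [
    {"x": 0, "y": 0, "z": 0, "rx": 0, "ry": 0, "rz": 0, "fingers": 1},
    {"x": 0, "y": 0, "z": 0, "rx": 0, "ry": 0, "rz": 0, "fingers": 1},
    {"x": 0, "y": 0, "z": 0, "rx": 0, "ry": 0, "rz": 0, "fingers": 1},
    {"x": 0, "y": 0, "z": -3, "rx": 0, "ry": 0, "rz": 0, "fingers": 1},
    {"x": 0, "y": 0, "z": -10, "rx": 0, "ry": 0, "rz": 0, "fingers": 1},
    {"x": 0, "y": 0, "z": -20, "rx": 0, "ry": 0, "rz": 0, "fingers": 1},
    {"x": 0, "y": 0, "z": -20, "rx": 0, "ry": 0, "rz": 0, "fingers": 1},
    {"x": 0, "y": 0, "z": -20, "rx": 0, "ry": 0, "rz": 0, "fingers": 1}
  ]
}}

```text
time_s: 5.2
tool_pos: [0.5341, 0.0396, 0.1686]
tool_rot: [-180.0, -0.0, 49.0]
force: [0.4, 0.8, -2.9]
grip_width: 0.0077
grasp_force: 25.0
```

Call:
{"fn": "drive_tool", "kwargs": {
  "force": 25,
  "moves": [
    {"x": 0, "y": 0, "z": -25, "rx": 0, "ry": 0, "rz": 0, "fingers": 1},
    {"x": 0, "y": 0, "z": -52, "rx": 0, "ry": 0, "rz": 0, "fingers": 1},
    {"x": 0, "y": 0, "z": -78, "rx": 0, "ry": 0, "rz": 0, "fingers": 1},
    {"x": 4, "y": -14, "z": -78, "rx": 0, "ry": 0, "rz": -0.06, "fingers": 1},
    {"x": 12, "y": -37, "z": -78, "rx": 0, "ry": 0, "rz": -0.15, "fingers": 1},
    {"x": 20, "y": -63, "z": -78, "rx": 0, "ry": 0, "rz": -0.26, "fingers": 1},
    {"x": 29, "y": -91, "z": -78, "rx": 0, "ry": 0, "rz": -0.37, "fingers": 1},
    {"x": 38, "y": -119, "z": -78, "rx": 0, "ry": 0, "rz": -0.48, "fingers": 1},
    {"x": 47, "y": -147, "z": -78, "rx": 0, "ry": 0, "rz": -0.6, "fingers": 1},
    {"x": 56, "y": -175, "z": -78, "rx": 0, "ry": 0, "rz": -0.71, "fingers": 1},
    {"x": 64, "y": -202, "z": -78, "rx": 0, "ry": 0, "rz": -0.82, "fingers": 1},
    {"x": 72, "y": -227, "z": -78, "rx": 0, "ry": 0, "rz": -0.92, "fingers": 1},
    {"x": 79, "y": -248, "z": -78, "rx": 0, "ry": 0, "rz": -1.01, "fingers": 1},
    {"x": 85, "y": -266, "z": -78, "rx": 0, "ry": 0, "rz": -1.08, "fingers": 1},
    {"x": 88, "y": -276, "z": -78, "rx": 0, "ry": 0, "rz": -1.12, "fingers": 1},
    {"x": 88, "y": -278, "z": -78, "rx": 0, "ry": 0, "rz": -1.127, "fingers": 1},
    {"x": 88, "y": -278, "z": -78, "rx": 0, "ry": 0, "rz": -1.127, "fingers": 1},
    {"x": 88, "y": -278, "z": -78, "rx": 0, "ry": 0, "rz": -1.127, "fingers": 1}
  ]
}}

```text
time_s: 7.45
tool_pos: [0.3827, 0.2876, 0.2466]
tool_rot: [180.0, 0.0, 113.4]
force: [-0.6, -0.0, -3.2]
grip_width: 0.0076
grasp_force: 25.0
```

```bash
python3 - <<'E'
from cell import sensors, vision
from h import *
o=sensors.get_obs();print(o["time_s"],o["tool_pos"],o["tool_rot"],o["grip_width"])
s=vision.read_camera("scene");t=vision.read_camera("top")
pickle.dump((s,t),open("st2.pkl","wb"))
cv2.imwrite("pics/m2.png",np.hstack([crop(s,230,60,240,240,400,400),crop(t,120,220,160,160,400,400)]))
E
```

```text
7.45 [0.38274908 0.28760498 0.24659682] [1.79990807e+02 9.75415664e-03 1.13445163e+02] 0.0075905208036353726
```

View pics/m2.png

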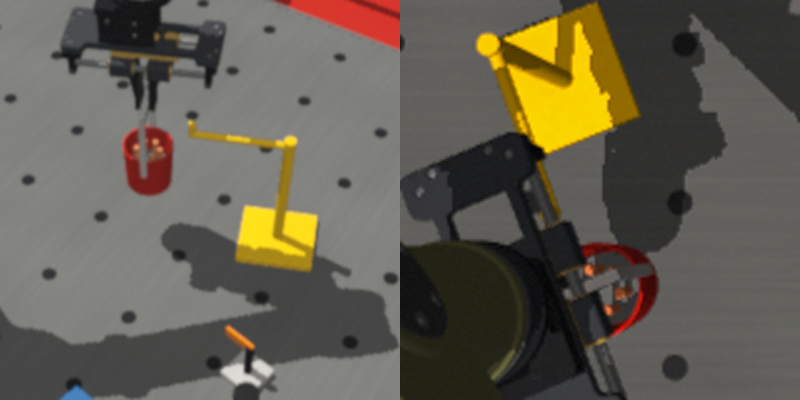

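The tin hangs level in the grip (scene crop (148,160)). Its strap is across the arm's line just before the hook tip at (190,128), so I'm passing it over the tip and lowering it.

Call:
{"fn": "drive_tool", "kwargs": {
  "force": 25,
  "moves": [
    {"x": 0, "y": 8, "z": 0, "rx": 0, "ry": 0, "rz": 0, "fingers": 1},
    {"x": 0, "y": 20, "z": 0, "rx": 0, "ry": 0, "rz": 0, "fingers": 1},
    {"x": 0, "y": 35, "z": 0, "rx": 0, "ry": 0, "rz": 0, "fingers": 1},
    {"x": 0, "y": 52, "z": 0, "rx": 0, "ry": 0, "rz": 0, "fingers": 1},
    {"x": 1, "y": 68, "z": 0, "rx": 0, "ry": 0, "rz": 0, "fingers": 1},
    {"x": 1, "y": 84, "z": 0, "rx": 0, "ry": 0, "rz": 0, "fingers": 1},
    {"x": 1, "y": 97, "z": 0, "rx": 0, "ry": 0, "rz": 0, "fingers": 1},
    {"x": 1, "y": 105, "z": 0, "rx": 0, "ry": 0, "rz": 0, "fingers": 1},
    {"x": 1, "y": 105, "z": 0, "rx": 0, "ry": 0, "rz": 0, "fingers": 1},
    {"x": 1, "y": 105, "z": 8, "rx": 0, "ry": 0, "rz": 0, "fingers": 1},
    {"x": 1, "y": 105, "z": 18, "rx": 0, "ry": 0, "rz": 0, "fingers": 1},
    {"x": 1, "y": 105, "z": 25, "rx": 0, "ry": 0, "rz": 0, "fingers": 1},
    {"x": 1, "y": 105, "z": 29, "rx": 0, "ry": 0, "rz": 0, "fingers": 1},
    {"x": 1, "y": 105, "z": 29, "rx": 0, "ry": 0, "rz": 0, "fingers": 1},
    {"x": 1, "y": 105, "z": 29, "rx": 0, "ry": 0, "rz": 0, "fingers": 1}
  ]
}}

```text
time_s: 9.43
tool_pos: [0.4782, 0.3314, 0.2179]
tool_rot: [180.0, -0.0, 113.6]
force: [0.2, 0.0, -3.7]
grip_width: 0.0076
grasp_force: 25.0
```

Call:
{"fn": "drive_tool", "kwargs": {
  "force": 25,
  "moves": [
    {"x": 0, "y": 0, "z": 2, "rx": 0, "ry": 0, "rz": 0, "fingers": 1},
    {"x": 0, "y": 0, "z": 3, "rx": 0, "ry": 0, "rz": 0, "fingers": 1},
    {"x": 0, "y": 0, "z": 3, "rx": 0, "ry": 0, "rz": 0, "fingers": 1}
  ]
}}

```text
time_s: 9.8
tool_pos: [0.478, 0.3312, 0.2145]
tool_rot: [-180.0, 0.0, 113.5]
force: [0.6, -0.1, -2.7]
grip_width: 0.0077
grasp_force: 25.0
```

Call:
{"fn": "drive_tool", "kwargs": {
  "force": 25,
  "moves": [
    {"x": 0, "y": 0, "z": 1, "rx": 0, "ry": 0, "rz": 0, "fingers": 1},
    {"x": 0, "y": 0, "z": 2, "rx": 0, "ry": 0, "rz": 0, "fingers": 1},
    {"x": 0, "y": 0, "z": 2, "rx": 0, "ry": 0, "rz": 0, "fingers": 1}
  ]
}}

```text
time_s: 10.18
tool_pos: [0.4782, 0.3314, 0.2133]
tool_rot: [180.0, -0.0, 113.5]
force: [-0.7, -0.7, 1.3]
grip_width: 0.0076
grasp_force: 25.0
```

Weight is now on the hook. I'm opening a little, to about 30 mm, then going straight up.

Call:
{"fn": "drive_tool", "kwargs": {
  "force": 25,
  "moves": [
    {"x": 0, "y": 0, "z": 0, "rx": 0, "ry": 0, "rz": 0, "fingers": 0.6},
    {"x": 0, "y": 0, "z": 0, "rx": 0, "ry": 0, "rz": 0, "fingers": 0.35},
    {"x": 0, "y": 0, "z": 0, "rx": 0, "ry": 0, "rz": 0, "fingers": 0.35},
    {"x": 0, "y": 0, "z": 0, "rx": 0, "ry": 0, "rz": 0, "fingers": 0.35},
    {"x": 0, "y": 0, "z": -5, "rx": 0, "ry": 0, "rz": 0, "fingers": 0.35},
    {"x": 0, "y": 0, "z": -15, "rx": 0, "ry": 0, "rz": 0, "fingers": 0.35},
    {"x": 0, "y": 0, "z": -35, "rx": 0, "ry": 0, "rz": 0, "fingers": 0.35},
    {"x": 0, "y": 0, "z": -75, "rx": 0, "ry": 0, "rz": 0, "fingers": 0.35},
    {"x": 0, "y": 0, "z": -115, "rx": 0, "ry": 0, "rz": 0, "fingers": -0.3},
    {"x": 0, "y": 0, "z": -115, "rx": 0, "ry": 0, "rz": 0, "fingers": -0.3}
  ]
}}

```text
time_s: 11.42
tool_pos: [0.4796, 0.3322, 0.3324]
tool_rot: [179.6, -0.1, 113.5]
force: [-0.3, -0.2, -0.9]
grip_width: 0.0412
grasp_force: 0.0
```

```bash
python3 - <<'E'
from cell import sensors, vision
from h import *
o=sensors.get_obs();print(o["time_s"],o["tool_pos"],o["tool_rot"],o["grip_width"],o["qpos"].round(1))
s=vision.read_camera("scene");w=vision.read_camera("wrist")
cv2.imwrite("pics/m3.png",np.hstack([crop(s,300,80,160,160,400,400),crop(w,0,0,640,480,400,400)]))
E
```

```text
11.425 [0.47961894 0.33215026 0.33240414] [ 1.79553729e+02 -1.30797590e-01  1.13540447e+02] 0.04123056465264425 [-51.1   8.1  15.7  84.4  -2.2  87.3 -11.9]
```

View pics/m3.png

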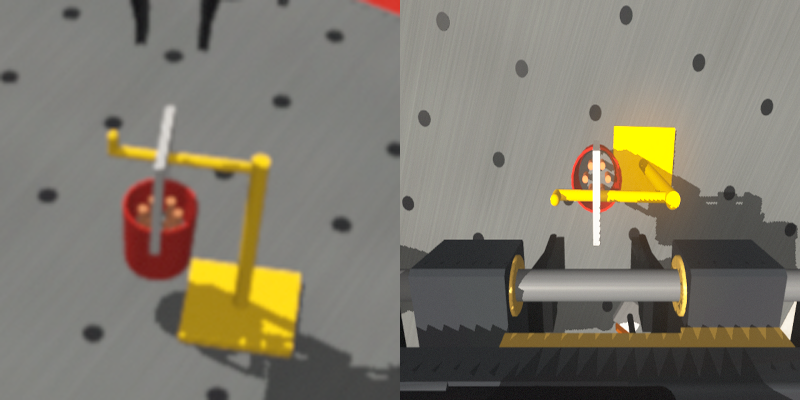

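The tin hangs upright on the arm about midway between the upturned tip and the post (scene crop (165,155)), with nothing touching it. Next is the bar.

Call:
{"fn": "drive_tool", "kwargs": {
  "moves": [
    {"x": -20, "y": -9, "z": 0, "rx": 0, "ry": 0, "rz": 0.02, "fingers": -1},
    {"x": -60, "y": -26, "z": 0, "rx": 0, "ry": 0, "rz": 0.07, "fingers": -1},
    {"x": -110, "y": -48, "z": 0, "rx": 0, "ry": 0, "rz": 0.12, "fingers": -1},
    {"x": -160, "y": -70, "z": 0, "rx": 0, "ry": 0, "rz": 0.17, "fingers": -1},
    {"x": -210, "y": -92, "z": 0, "rx": 0, "ry": 0, "rz": 0.23, "fingers": -1},
    {"x": -260, "y": -114, "z": 0, "rx": 0, "ry": 0, "rz": 0.28, "fingers": -1},
    {"x": -310, "y": -136, "z": 0, "rx": 0, "ry": 0, "rz": 0.34, "fingers": -1},
    {"x": -360, "y": -158, "z": 0, "rx": 0, "ry": 0, "rz": 0.39, "fingers": -1},
    {"x": -410, "y": -180, "z": 0, "rx": 0, "ry": 0, "rz": 0.45, "fingers": -1},
    {"x": -460, "y": -202, "z": 20, "rx": 0, "ry": 0, "rz": 0.5, "fingers": -1},
    {"x": -510, "y": -224, "z": 50, "rx": 0, "ry": 0, "rz": 0.56, "fingers": -1},
    {"x": -550, "y": -242, "z": 90, "rx": 0, "ry": 0, "rz": 0.6, "fingers": -1},
    {"x": -569, "y": -250, "z": 120, "rx": 0, "ry": 0, "rz": 0.62, "fingers": -1},
    {"x": -569, "y": -250, "z": 132, "rx": 0, "ry": 0, "rz": 0.621, "fingers": -1},
    {"x": -569, "y": -250, "z": 132, "rx": 0, "ry": 0, "rz": 0.621, "fingers": -1},
    {"x": -569, "y": -250, "z": 132, "rx": 0, "ry": 0, "rz": 0.621, "fingers": -1}
  ]
}}

```text
time_s: 13.52
tool_pos: [0.477, -0.2893, 0.1966]
tool_rot: [179.9, -0.1, 78.1]
force: [0.5, 0.4, 0.4]
grip_width: 0.0873
grasp_force: 0.0
```

```bash
python3 - <<'E'
from cell import sensors, vision
from h import *
np.set_printoptions(precision=4,suppress=True)
o=sensors.get_obs();print(o["time_s"],o["tool_pos"],o["tool_rot"],o["grip_width"],o["qpos"].round(1))
w=vision.read_camera("wrist");pickle.dump(w,open("w3.pkl","wb"))
cv2.imwrite("pics/w3.png",w["image"][:,:,::-1])
for X in((.5474,-.0608,.078),(.506,-.055,.078),(.5755,-.044,.06),(.478,-.0257,.06),(.6,.147,.069),(.641,.139,.069)): print(proj(w,np.array(X)).round(0))
E
```

```text
13.525 [ 0.477  -0.2893  0.1966] [179.9022  -0.0512  78.0821] 0.08725155226280354 [-16.9  10.8  51.2 100.7  -8.9  72.6  24.6]
[ 356. -198.]
[ 276. -192.]
[ 397. -224.]
[ 218. -219.]
[ 387. -828.]
[ 489. -830.]
```

View pics/w3.png

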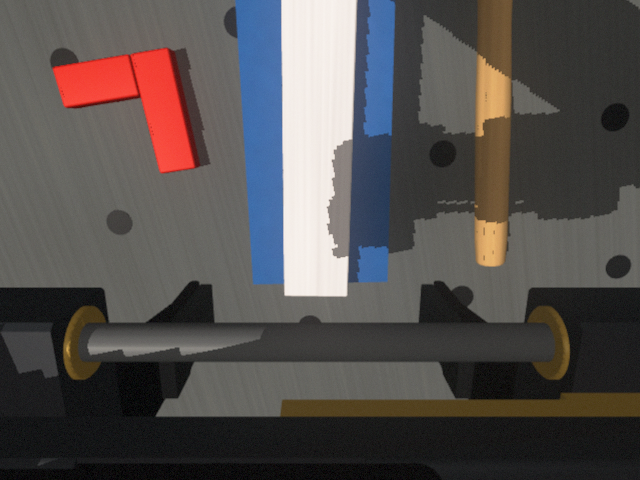

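The wrist view shows the bar centred at column 316, with its inner end at row 296 (columns 284–348). The square and hammer are well clear of the fingers.

```bash
python3 - <<'E'
from h import *
np.set_printoptions(precision=4,suppress=True)
w=pickle.load(open("w3.pkl","rb"));t=pickle.load(open("top0.pkl","rb"))
a,b=plane(w,(284,296),.078),plane(w,(348,296.5),.078);print("inner end",a,b,(a+b)/2,np.linalg.norm(a-b))
print("2view",tri(w,(284,296),t,(513,301)),tri(w,(348,296.5),t,(515.5,281)))
c=(plane(w,(282,5),.078)+plane(w,(357,5),.078))/2;print("bar dir",np.degrees(np.arctan2(*(c-(a+b)/2)[1::-1])))
l=[plane(w,p,.06) for p in((254,283),(387,282),(239,30),(395,30))];print("riser width",np.linalg.norm(l[0]-l[1]),"inner mid",(l[0]+l[1])/2,"dirL",np.degrees(np.arctan2(*(l[2]-l[0])[1::-1])),"dirR",np.degrees(np.arctan2(*(l[3]-l[1])[1::-1])))
E
```

```text
inner end [ 0.4475 -0.3249  0.078 ] [ 0.4913 -0.3346  0.078 ] [ 0.4694 -0.3298  0.078 ] 0.04489014433171374
2view (array([ 0.4471, -0.3259,  0.0752]), np.float64(0.1788680949308338)) (array([ 0.491 , -0.3535,  0.0296]), np.float64(2.0147073306843293))
bar dir 77.44329811570583
riser width 0.09855158119738806 inner mid [ 0.4734 -0.3271  0.06  ] dirL 79.0341116953538 dirR 78.93723314572068
```

Call:
{"fn": "drive_tool", "kwargs": {
  "moves": [
    {"x": 0, "y": 1, "z": 50, "rx": 0, "ry": 0, "rz": 0, "fingers": -1},
    {"x": 0, "y": 1, "z": 90, "rx": 0, "ry": 0, "rz": 0, "fingers": -1},
    {"x": 0, "y": 1, "z": 112, "rx": 0, "ry": 0, "rz": 0, "fingers": -1},
    {"x": 0, "y": 1, "z": 122, "rx": 0, "ry": 0, "rz": 0, "fingers": -1},
    {"x": 0, "y": 1, "z": 125, "rx": 0, "ry": 0, "rz": 0, "fingers": -1},
    {"x": 0, "y": 1, "z": 125, "rx": 0, "ry": 0, "rz": 0, "fingers": -1},
    {"x": 0, "y": 1, "z": 125, "rx": 0, "ry": 0, "rz": 0, "fingers": -1}
  ]
}}

```text
time_s: 14.45
tool_pos: [0.4779, -0.2907, 0.0715]
tool_rot: [179.9, 0.0, 78.0]
force: [-0.4, -0.8, 0.2]
grip_width: 0.0866
grasp_force: 0.0
```

Call:
{"fn": "drive_tool", "kwargs": {
  "force": 20,
  "moves": [
    {"x": 0, "y": 0, "z": 0, "rx": 0, "ry": 0, "rz": 0, "fingers": 1},
    {"x": 0, "y": 0, "z": 0, "rx": 0, "ry": 0, "rz": 0, "fingers": 1},
    {"x": 0, "y": 0, "z": 0, "rx": 0, "ry": 0, "rz": 0, "fingers": 1},
    {"x": 0, "y": 0, "z": 0, "rx": 0, "ry": 0, "rz": 0, "fingers": 1},
    {"x": 0, "y": 0, "z": 0, "rx": 0, "ry": 0, "rz": 0, "fingers": 1},
    {"x": 0, "y": 0, "z": 0, "rx": 0, "ry": 0, "rz": 0, "fingers": 1},
    {"x": 0, "y": 0, "z": 0, "rx": 0, "ry": 0, "rz": 0, "fingers": 1},
    {"x": 0, "y": 0, "z": 0, "rx": 0, "ry": 0, "rz": 0, "fingers": 1}
  ]
}}

```text
time_s: 15.45
tool_pos: [0.4771, -0.2904, 0.0705]
tool_rot: [-180.0, -0.0, 78.0]
force: [-0.2, 0.1, 0.3]
grip_width: 0.0449
grasp_force: 20.0
```

Call:
{"fn": "drive_tool", "kwargs": {
  "force": 55,
  "moves": [
    {"x": 0, "y": 0, "z": 0, "rx": 0, "ry": 0, "rz": 0, "fingers": 1},
    {"x": 0, "y": 0, "z": 2, "rx": 0, "ry": 0, "rz": 0, "fingers": 1},
    {"x": 4, "y": 0, "z": 2, "rx": 0, "ry": 0, "rz": 0, "fingers": 1},
    {"x": 12, "y": 0, "z": 2, "rx": 0, "ry": 0, "rz": -0.002, "fingers": 1},
    {"x": 22, "y": 0, "z": 2, "rx": 0, "ry": 0, "rz": -0.004, "fingers": 1},
    {"x": 34, "y": -1, "z": 2, "rx": 0, "ry": 0, "rz": -0.006, "fingers": 1},
    {"x": 46, "y": -1, "z": 2, "rx": 0, "ry": 0, "rz": -0.008, "fingers": 1},
    {"x": 58, "y": -1, "z": 2, "rx": 0, "ry": 0, "rz": -0.01, "fingers": 1},
    {"x": 70, "y": -2, "z": 2, "rx": 0, "ry": 0, "rz": -0.012, "fingers": 1},
    {"x": 82, "y": -2, "z": 2, "rx": 0, "ry": 0, "rz": -0.014, "fingers": 1},
    {"x": 94, "y": -2, "z": 2, "rx": 0, "ry": 0, "rz": -0.016, "fingers": 1},
    {"x": 106, "y": -2, "z": 2, "rx": 0, "ry": 0, "rz": -0.018, "fingers": 1},
    {"x": 116, "y": -3, "z": 2, "rx": 0, "ry": 0, "rz": -0.02, "fingers": 1},
    {"x": 124, "y": -3, "z": 2, "rx": 0, "ry": 0, "rz": -0.022, "fingers": 1},
    {"x": 128, "y": -3, "z": 2, "rx": 0, "ry": 0, "rz": -0.022, "fingers": 1},
    {"x": 130, "y": -3, "z": 2, "rx": 0, "ry": 0, "rz": -0.022, "fingers": 1},
    {"x": 130, "y": -3, "z": 2, "rx": 0, "ry": 0, "rz": -0.022, "fingers": 1}
  ]
}}

```text
time_s: 17.58
tool_pos: [0.5019, -0.1683, 0.0705]
tool_rot: [179.8, 0.4, 79.1]
force: [-2.7, -9.6, 8.0]
grip_width: 0.0446
grasp_force: 55.0
```

Call:
{"fn": "drive_tool", "kwargs": {
  "force": 60,
  "moves": [
    {"x": 4, "y": 0, "z": 1, "rx": 0, "ry": 0, "rz": 0, "fingers": 1},
    {"x": 10, "y": 0, "z": 1, "rx": 0, "ry": 0, "rz": 0, "fingers": 1},
    {"x": 18, "y": 0, "z": 1, "rx": 0, "ry": 0, "rz": 0, "fingers": 1},
    {"x": 27, "y": 0, "z": 1, "rx": 0, "ry": 0, "rz": 0, "fingers": 1},
    {"x": 36, "y": 0, "z": 2, "rx": 0, "ry": 0, "rz": 0, "fingers": 1},
    {"x": 45, "y": 0, "z": 2, "rx": 0, "ry": 0, "rz": 0, "fingers": 1},
    {"x": 53, "y": 0, "z": 2, "rx": 0, "ry": 0, "rz": 0, "fingers": 1},
    {"x": 60, "y": 0, "z": 2, "rx": 0, "ry": 0, "rz": 0, "fingers": 1},
    {"x": 65, "y": 0, "z": 2, "rx": 0, "ry": 0, "rz": 0, "fingers": 1},
    {"x": 68, "y": 0, "z": 2, "rx": 0, "ry": 0, "rz": 0, "fingers": 1},
    {"x": 68, "y": 0, "z": 2, "rx": 0, "ry": 0, "rz": 0, "fingers": 1}
  ]
}}

```text
time_s: 18.95
tool_pos: [0.516, -0.1059, 0.0705]
tool_rot: [179.6, 0.6, 79.0]
force: [-4.5, -18.2, 19.6]
grip_width: 0.0443
grasp_force: 60.0
```

```bash
python3 - <<'E'
from cell import sensors, vision
from h import *
o=sensors.get_obs();print(o["time_s"],o["tool_pos"],o["tool_rot"],o["qpos"].round(1))
s=vision.read_camera("scene");t=vision.read_camera("top");pickle.dump((s,t),open("st4.pkl","wb"))
cv2.imwrite("pics/m4.png",np.hstack([crop(s,280,210,120,120,400,400),crop(t,270,190,100,100,400,400)]))
E
```

```text
18.95 [ 0.51604515 -0.10585744  0.07050345] [179.56374872   0.57417505  79.00675177] [-32.1  14.1  45.2 112.7 -11.2  57.2   7.3]
```

View pics/m4.png

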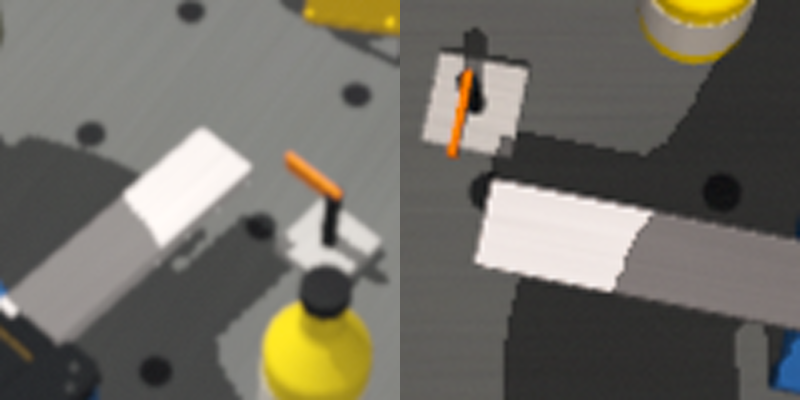

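The scene crop shows the bar end corners at (203,127) and (251,165), short of the pointer at (288,155)–(340,195). The top crop has bar corners at (93,180) and (76,264) and the pointer at (68,72)–(53,155).

```bash
cat > g.py <<'E'
from h import *
np.set_printoptions(precision=4,suppress=True)
def sub(c,lo,hi,roi):
    return rect(mask(c,lo,hi,roi))
def gauge(s,t):
    # pointer centre + ends by colour
    out=[]
    for c,roi in((t,(275,200,295,235)),(s,(355,245,395,280))):
        q=sub(c,(5,140,110),(20,255,255),roi);b=cv2.boxPoints(q)
        (cx,cy),(w,h),a=q;d=sorted([(np.linalg.norm(b[i]-b[(i+1)%4]),i) for i in range(4)])
        e=[(b[i]+b[(i+1)%4])/2 for _,i in d[:2]];out.append((np.array([cx,cy]),e))
    (ct,et),(cs,es)=out
    et=sorted(et,key=lambda p:p[1]);es=sorted(es,key=lambda p:-p[0]) # far first
    return tri(t,ct,s,cs),[tri(t,a,s,b) for a,b in zip(et,es)]
E
python3 - <<'E'
from g import *
s,t=pickle.load(open("st4.pkl","rb"))
G,E=gauge(s,t);print("ptr",G,E)
u=np.array([np.cos(np.radians(79.3)),np.sin(np.radians(79.3)),0]);O=np.array([.5272,-.035,0])
g2,ge=tri(t,(287,208),s,(382,268.5));g3,ge3=tri(t,(283.25,228.75),s,(366.4,256.5));print(g2,g3)
for X in(G[0],E[0][0],E[1][0],g2,g3): print("ptr riser y",(X-O)@u)
b1,e1=tri(t,(293.2,235),s,(355.3,259.5));b2,e2=tri(t,(289,256),s,(340.9,248.1));print(b1,e1,b2,e2)
for c,p in((t,((293.2,235),(289,256))),(s,((355.3,259.5),(340.9,248.1)))): print("bar end y plane",[(plane(c,q,.078)-O)@u for q in p])
for c,p in((t,((287,208),(283.2,228.7))),(s,((382,268.5),(366.4,256.5)))): print("ptr y plane .072",[(plane(c,q,.072)-O)@u for q in p])
E
```

```text
ptr (array([0.6196, 0.1419, 0.0691]), np.float64(0.3329481803662781)) [(array([0.6424, 0.1377, 0.0703]), np.float64(0.048680747907874355)), (array([0.5967, 0.1459, 0.0685]), np.float64(0.6358846465055964))]
[0.6419 0.1383 0.0701] [0.598  0.1459 0.0708]
ptr riser y 0.1909737020351106
ptr riser y 0.19110158649145417
ptr riser y 0.19064545411244044
ptr riser y 0.19155063399919797
ptr riser y 0.19094437939510553
[0.5836 0.1243 0.0751] 1.068432419409153 [0.5407 0.1332 0.0735] 1.5151228583390017
bar end y plane [np.float64(0.16499702536289693), np.float64(0.16488207744399228)]
bar end y plane [np.float64(0.16703559461663026), np.float64(0.16752861920339013)]
ptr y plane .072 [np.float64(0.18952864893754626), np.float64(0.18855854523763613)]
ptr y plane .072 [np.float64(0.192049867815806), np.float64(0.19224595153675803)]
```

Call:
{"fn": "drive_tool", "kwargs": {
  "force": 60,
  "moves": [
    {"x": 4, "y": 0, "z": 0, "rx": 0, "ry": 0, "rz": 0, "fingers": 1},
    {"x": 9, "y": 0, "z": 0, "rx": 0, "ry": 0, "rz": 0, "fingers": 1},
    {"x": 14, "y": 0, "z": 0, "rx": 0, "ry": 0, "rz": 0, "fingers": 1},
    {"x": 19, "y": 0, "z": 0, "rx": 0, "ry": 0, "rz": 0, "fingers": 1},
    {"x": 22, "y": 0, "z": 0, "rx": 0, "ry": 0, "rz": 0, "fingers": 1},
    {"x": 24, "y": 0, "z": 0, "rx": 0, "ry": 0, "rz": 0, "fingers": 1},
    {"x": 24, "y": 0, "z": 0, "rx": 0, "ry": 0, "rz": 0, "fingers": 1},
    {"x": 24, "y": 0, "z": 0, "rx": 0, "ry": 0, "rz": 0, "fingers": 1}
  ]
}}

```text
time_s: 20.05
tool_pos: [0.5207, -0.0826, 0.0705]
tool_rot: [179.6, 0.6, 79.0]
force: [-4.0, -18.7, 21.7]
grip_width: 0.0446
grasp_force: 60.0
```

```bash
python3 - <<'E'
from cell import sensors, vision
from h import *
o=sensors.get_obs();print(o["time_s"],o["tool_pos"],o["tool_rot"],o["force"])
s=vision.read_camera("scene");t=vision.read_camera("top");pickle.dump((s,t),open("st5.pkl","wb"))
cv2.imwrite("pics/m5.png",np.hstack([crop(s,310,210,100,100,400,400),crop(t,270,190,100,100,400,400)]))
E
```

```text
20.05 [ 0.52068909 -0.08259594  0.07054109] [179.56449156   0.56870291  78.97619932] [ -4.04181622 -18.74478658  21.697159  ]
```

View pics/m5.png

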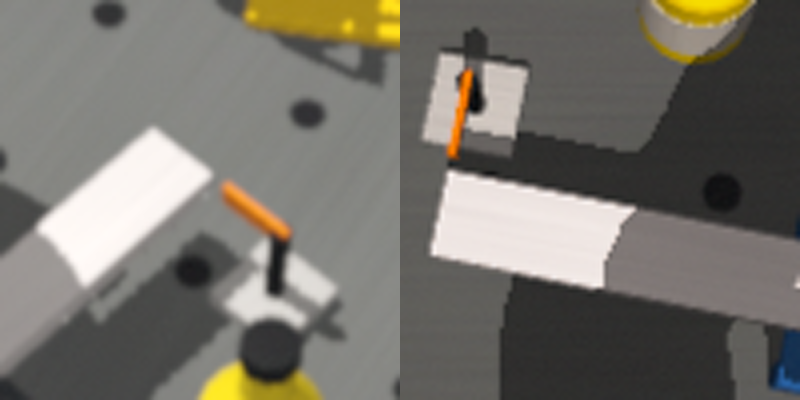

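The bar end corners are now at scene crop (153,127) and (213,174) and top crop (48,170) and (31,254), nearly in line with the pointer at top crop (68,72)–(53,155).

```bash
python3 - <<'E'
from g import *
s,t=pickle.load(open("st5.pkl","rb"))
u=np.array([np.cos(np.radians(79.3)),np.sin(np.radians(79.3)),0]);O=np.array([.5272,-.035,0])
# sub-pixel bar top end corners by colour edges: intersect fitted hull
for c,roi,nm,man in((t,(270,225,330,265),"top",((282,232.5),(277.75,253.5))),(s,(315,235,370,285),"scene",((363.25,253.5),(348.25,241.75)))):
    m=mask(c,(0,0,180),(180,45,255),roi);a=cv2.approxPolyDP(cv2.convexHull(cv2.findNonZero(m)),2,True)[:,0]
    print(nm,a.tolist(),"manual",[round((plane(c,q,.078)-O)@u,4) for q in man],"auto",[round((plane(c,q,.078)-O)@u,4) for q in a])
b1,e1=tri(t,(282,232.5),s,(363.25,253.5));b2,e2=tri(t,(277.75,253.5),s,(348.25,241.75));print(b1,e1,b2,e2,[(b-O)@u for b in(b1,b2)])
G,E=gauge(s,t);print("ptr tri",G,(G[0]-O)@u)
print("ptr plane", [[round((plane(c,q,.070)-O)@u,4) for q in p] for c,p in((t,((287,208),(283.2,228.7))),(s,((382,268.5),(366.4,256.5))))])
E
```

```text
top [[328, 242], [320, 261], [278, 253], [282, 233]] manual [np.float64(0.1887), np.float64(0.1886)] auto [np.float64(0.0917), np.float64(0.1005), np.float64(0.1883), np.float64(0.1885)]
scene [[362, 252], [331, 281], [319, 268], [347, 242]] manual [np.float64(0.1902), np.float64(0.1909)] auto [np.float64(0.1913), np.float64(0.0926), np.float64(0.0984), np.float64(0.1885)]
[0.5893 0.1479 0.0731] 1.1552816361916807 [0.5455 0.1562 0.0738] 1.3494554440218505 [np.float64(0.19121772331146616), np.float64(0.19128311785801247)]
ptr tri (array([0.6195, 0.142 , 0.0689]), np.float64(0.36199119077827996)) 0.19103895772126422
ptr plane [[np.float64(0.1898), np.float64(0.1888)], [np.float64(0.1931), np.float64(0.1933)]]
```

```bash
python3 -c "
from cell import workorder
print(workorder.sign_off())"
```

```text
the job is handed in; nothing more can be done
None
```

I hung the red tin on the yellow hook and let go, slid the bar out until its end measured within about 1–3 mm of the pointer line, and handed in the job with the bar still gripped over the riser; sign-off gave no verdict.

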